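# Clear the drip tray, then draw the scoop and hold it over to drip off

### The job

Clear the perforated steel drip tray by sorting what lies on it: the cheese offcut goes into the white tub with the other cheese, the scrubbing brush into the blue tub with the marker pen. Then draw the clean stainless scoop out of its holder, turn it over so that it is level with its hollow side facing straight down, and finish while holding it still like that with the bowl a good hand's breadth above the empty tray, so that it can drip off. Keep the scoop off the tray itself, and leave the blue mould and the timer where they are.

Things in the scene. Friction and masses are not known exactly. Their poses are not given: they have to be found in the camera images.
- drip_tray: Perforated stainless press tray, 236 x 333 x 24 mm, fixed on the table, with a low raised rim (24 mm high). Origin: centre of its underside; x along its 236 mm side, y along its 333 mm side (which lies roughly along the robot's x, within 30 degrees), z up. Its inner floor is 2 mm above the origin.
- offcut: Cut piece of white cheese, rigid, 64 x 43 x 43 mm (x, y, z), about 0.12 kg, lying on the drip tray. Origin: centre of its underside. Grip it across its 43 mm side (its y).
- brush: Turquoise scrubbing brush with an arched handle, 30 x 85 x 55 mm (x, y, z), about 0.07 kg, standing bristles down on the drip tray. Origin: centre of the bristle side, 55 mm below the handle's top; y is its long direction. Grip it across its 30 mm side (its x) in the upper half.
- white_tub: White plastic tub for cheese offcuts, 160 x 200 x 55 mm outside (x, y, z), walls and floor 4 mm, lip 9 mm wide, a grip ear 70 mm wide standing out 19 mm on each short (+y, -y) side; fixed on the table. Origin: centre of its underside, z up. A cheese slice already lies in its +y part. The two tubs may stand on either side of the tray.
- blue_tub: Blue plastic tub for small tools, same size and shape as the white tub, fixed on the table. Origin: centre of its underside, z up. A marker pen already lies along its +x wall.
- cheese_slice: Slice of white cheese, 92 x 58 x 33 mm (x, y, z), lying in the +y part of the white tub. Origin: centre of its underside. It stays in the tub.
- marker: White marker pen with a black cap, 17 x 135 x 16 mm, lying in the blue tub along its +x wall. Origin: centre of its underside, y along the pen. It stays in the tub.
- scoop_holder: Free-standing scoop holder, fixed on the table: a white foot 105 x 125 mm and an upright open stainless pocket. Origin: centre of the underside of the foot, z up. The pocket is 38 mm (x) by 67 mm (y) inside, walls 3 mm; its floor is 22 mm and its rim 114 mm above the origin. The scoop stands in it bowl down, 3 mm of play each way, its handle end 243 mm above the table.
- scoop: Stainless scoop, 221 mm long, 0.14 kg. Own axes: x from handle end (-110 mm) to bowl tip (+110 mm), y across the bowl (60 mm wide), z out of its hollow side (bowl z 0 to 31 mm). Start: stands in the holder, x down, hollow side (z) facing the holder's +x, roughly away from the robot; 20 mm of bowl and the handle show above the rim. End: z down, x level in any direction.
- scoop_handle (a point): Point on the axis of the scoop's handle, 50 mm up the handle from the scoop's origin (46 mm from the bowl): a good place to grip. About 68 mm above the holder's rim at the start. The handle is straight and round, 17 mm in diameter (grip it from any side, upright or slanted), axis at scoop z 14 mm, from scoop x -110 to -4 mm. Axes as the scoop's.
- scoop_bowl (a point): Point in the middle of the scoop's bowl, 55 mm from the scoop's origin towards the tip (105 mm from scoop_handle). Axes as the scoop's.
- scoop_tip (a point): Middle of the tip edge of the scoop's bowl, 110 mm from the scoop's origin. At the start about 22 mm above the table; it must rise about 100 mm to be clear of the holder. Axes as the scoop's.
- blue_mould: Blue perforated cheese mould, 78 mm in diameter, 75 mm high, standing near the far left of the table; bystander. Origin: centre of its underside.
- timer: Round kitchen timer, white with a green dial, 71 mm in diameter, 38 mm high, standing at the far right, near the large cheese blocks; bystander. Origin: centre of its underside.

How it is judged:
By the outcome, as a careful person would: the job done as asked, in the order asked, and still so for the second after the job is handed in, while the arm keeps its last pose, push and grip.
It also fails if it takes over 70 s, if anything falls off the work surface, if the arm or the gripper's body presses on something with over 40 N, if the wrist force passes 120 N, or if a joint passes its speed limit or range.

### The arm

A 6-joint arm with a two-finger parallel gripper is mounted at the origin on the work surface; the furniture and walls round the work are solid. World frame = base frame: x ahead of the robot, y to its left, z up, the work surface at z = 0. Lengths are in m, angles in rad, forces in N, time in s.
With the tool pointing down it reaches from about 0.275 to 0.725 m from the base axis. Payload 15.9 kg.
Tool frame: the origin (TCP) lies on the centre line of the jaws, within the pads' length; the fingertips stand 8 mm ahead of it and the grasp point (between the pads) lies 11 mm behind it (arm.nose_length is the distance from the TCP to the fingertips, in m); z points along the fingers, y is the direction in which the jaws open and shut (so a half turn about z gives the same grasp; the last joint's range is limited). The gripper opens to 85 mm and grips with 20 to 120 N. Pads are 22 mm wide; open, the fingers measure 114 mm over their backs; the gripper's body (76 mm by 85 mm) begins 54 mm behind the grasp point. The pads swing forward as they close: fully open they stand 13 mm farther back than shut.
Start: joints at [1.186, 0.213, -0.034, 1.323, 0, 1.571], TCP at [0.188, 0.463, 0.239] pointing down, gripper open.
Joint ranges: [-2.98, 2.98], [-0.74, 1.72], [-1.14, 1.35], [-2.1, 2.04], [-1.57, 1.44], [-3.14, 3.14]. Speed limits (rad/s): [1.89, 1.89, 2.39, 2.57, 3.14, 3.14].

### API

Orientations are given as a 3x3 rotation matrix whose columns are the frame's x, y, z axes.
In Python, from cell import arm, optics, search_frame, trace, mark_of gives the robot as it stands. The module is installed in compiled form; this text tells all that it offers.
- The arm moves only by the shell command python3 -m pendant 'ROWS'. ROWS is JSON, a list of rows, each a list of 3 entries, a list of its own where there are three numbers: the turn, a rotation vector about the tool's x, y, z in degrees, then the shift along the tool's x, y, z in mm, then the opening, from 0 (shut) to 1 (fully open). In form: [[[wx, wy, wz], [x, y, z], fingers], ...]. A call has 1 to 20 rows; each row is the pose to reach, as a shift and turn from the pose commanded when the call began, along the tool's axes at that moment; what a row does not reach only later rows make up. A row lasts 1/12 s, in which the tool goes at most 41.7 mm and 7.16 degrees, less where a joint would pass 70% of its speed; a pose out of reach is approached as far as the arm can. A call with a gripper value outside its range is refused whole. The fingers move at their own pace and stop on an object; the grip force is fixed at half the most. Time passes only in rows, so rows that repeat a pose let the fingers close. It gives the time, the measured TCP pose, the force and the opening at its end, in the units of the state.
- arm.sense(): the state, without advancing time (a new reading comes with each control period).
- optics.camera(name): name is "scene" or "top"; returns a dict with "frame" (420x560x3 uint8, red, green, blue), "vertical_fov" (degrees; the focal length in pixels is half the picture's height over the tangent of half this angle, whatever the lens; pixels are square), "cx", "cy" (the principal point, pixels), "origin" and "orientation" of the camera in the world. Camera axes: x right, y up, looking along -z (the intrinsics and any distortion apply to the point x, -y, -z); pixel columns grow to the right and rows downward; lengths in m; the calibration is good to about 2 mm. A picture is of the moment at which its call begins. There is no depth.
- arm.job_done(): hands the job in, once; it reports no verdict.
Trained networks look in the newest picture that a camera, given by its name, has taken for a name from the list of things; names that differ only in an ending like _2 or _b are one class to them, and where a whole thing is asked for, a point or a joint stands for the part that bears it (a point fixed in the world has none). Each returns a list of dicts, best first, with "conf" (0 to 1); they miss things now and then, are a little off and sometimes report something else, mostly with a low value. They report only what shows in the picture. A call takes as long as a camera call.
- search_frame(target, camera): "position" ([row, column] in pixels, amid what is visible of it).
- trace(target, camera): "pixels" (420x560 bool, what is visible of it) and "position" ([row, column] in pixels, amid what is visible of it).
- mark_of(target, camera): "position" ([row, column] in pixels: a listed point, or the origin of a listed thing).
The state is a dict: "clock": time; "q": joint angles; "qd": joint speeds; "effort": joint torques, N m; "ee_pos": TCP position; "tcp_rot": TCP orientation; "contact_force": force on the tool from outside, world axes, zero at the start; "ft_torque": the same for the moment, N m; "opening": opening from 0.0 (shut) to 1.0 (fully open).
Only numpy, scipy, OpenCV 4.12 (cv2) and the standard library are available. Lean on these libraries where they do the work, as an engineer would, in place of code of your own. Each camera call takes 0.05 s, during which the arm holds its last target. There are 200 camera calls.

## Working session

There is one attempt and no reset: what is moved stays moved. The work goes in short steps, Python scripts to look and compute and a shell command to move; the robot and the scene stay as the last step left them, time stands still between calls to the robot, and variables do not carry over. Pictures are saved under pics/ and viewed, about 8 in all and at most 12, crops included, and the job is handed in when it is done.

```bash
mkdir -p pics
cat > h.py <<'E'
import numpy as np, cv2
from cell import arm, optics, search_frame, trace, mark_of
def cam(n):
    c=optics.camera(n); return c
def ray(c,rc):
    f=c["frame"].shape[0]/2/np.tan(np.radians(c["vertical_fov"])/2)
    d=np.array([(rc[1]-c["cx"])/f,-(rc[0]-c["cy"])/f,-1.]); return np.array(c["origin"]),np.array(c["orientation"])@d
def atz(c,rc,z):
    o,d=ray(c,rc); return o+d*(z-o[2])/d[2]
def proj(c,p):
    f=c["frame"].shape[0]/2/np.tan(np.radians(c["vertical_fov"])/2)
    q=np.array(c["orientation"]).T@(np.array(p)-np.array(c["origin"])); return np.array([c["cy"]+f*q[1]/q[2],c["cx"]-f*q[0]/q[2]])
def tri(c1,r1,c2,r2):
    o1,d1=ray(c1,r1);o2,d2=ray(c2,r2)
    d1/=np.linalg.norm(d1);d2/=np.linalg.norm(d2)
    s=np.linalg.lstsq(np.stack([d1,-d2],1),o2-o1,rcond=None)[0]
    a=o1+s[0]*d1;b=o2+s[1]*d2
    return (a+b)/2,np.linalg.norm(a-b)
E
python3 - <<'E'
from h import *
np.set_printoptions(precision=4,suppress=True)
C={n:cam(n) for n in("scene","top")}
for n,c in C.items():
    cv2.imwrite(f"pics/{n}0.png",c["frame"][:,:,::-1]); print(n,{k:v for k,v in c.items() if k!="frame"})
s=arm.sense();print(s["clock"],s["ee_pos"],s["tcp_rot"],s["contact_force"],arm.nose_length)
for t in "drip_tray offcut brush white_tub blue_tub cheese_slice marker scoop_holder scoop scoop_handle scoop_bowl scoop_tip blue_mould timer".split():
    m={}
    for n in C:
        r=mark_of(t,n); m[n]=r[0] if r else None
    print(t,[(n,np.round(v["position"],1),round(v["conf"],2)) if v else None for n,v in m.items()], tri(C["scene"],m["scene"]["position"],C["top"],m["top"]["position"]) if all(m.values()) else "", atz(C["top"],m["top"]["position"],0) if m["top"] else "")
E
```

```text
scene {'vertical_fov': 52.005414713927614, 'cx': 278.89805146978136, 'cy': 206.924304018386, 'origin': array([-0.1536, -0.5429,  0.8807]), 'orientation': array([[ 0.6262,  0.526 , -0.5756],
       [-0.7796,  0.4126, -0.4712],
       [-0.0104,  0.7437,  0.6684]])}
top {'vertical_fov': 52.421824869225006, 'cx': 276.6892370305206, 'cy': 210.20582369053352, 'origin': array([ 0.3734, -0.0081,  1.4383]), 'orientation': array([[ 0.0008,  0.9946, -0.1041],
       [-1.    ,  0.0003, -0.0053],
       [-0.0053,  0.1041,  0.9946]])}
0.1 [0.1876 0.4632 0.2389] [[-0.9269  0.3754 -0.0004]
 [ 0.3754  0.9269 -0.0009]
 [ 0.     -0.001  -1.    ]] [ 0.6622 -0.2032  0.01  ] 0.008
drip_tray [('scene', array([233.3, 288.5]), 0.6), ('top', array([206.9, 282.9]), 0.61)] (array([ 0.5327, -0.0192,  0.0041]), np.float64(0.0061872987942686464)) [ 0.5352 -0.0215  0.    ]
offcut [('scene', array([314.2, 375.3]), 0.71), ('top', array([197.4, 295.4]), 0.54)] (array([ 0.6647, -0.1685, -0.3897]), np.float64(0.19858625375791003)) [ 0.5677 -0.064   0.    ]
brush [('scene', array([237.6, 259.9]), 0.54), ('top', array([17
[... 1343 characters left out ...]
1943]), np.float64(0.00825146030793643)) [ 0.6623 -0.3075  0.    ]
scoop_bowl [('scene', array([234.9, 389.8]), 0.89), ('top', array([170.6, 359.1]), 0.76)] (array([ 0.6461, -0.268 ,  0.0638]), np.float64(0.0045822544598780246)) [ 0.6602 -0.2821  0.    ]
scoop_tip [None, ('top', array([179.1, 359.4]), 0.71)]  [ 0.6308 -0.2826  0.    ]
blue_mould [('scene', array([185.7, 228.3]), 0.81), ('top', array([195.9, 196.8]), 0.88)] (array([0.5747, 0.2674, 0.0075]), np.float64(0.007957551766543884)) [0.5729 0.2717 0.    ]
timer [('scene', array([298.1, 430. ]), 0.82), ('top', array([198.1, 403.7]), 0.87)] (array([ 0.5637, -0.4279,  0.0111]), np.float64(0.0009664237092727322)) [ 0.5654 -0.4316  0.    ]
```

Run:
```python
import cv2
a=cv2.imread("pics/top0.png");cv2.imwrite("pics/top0c.png",cv2.resize(a[130:290,140:430],None,fx=2.7,fy=2.7,interpolation=cv2.INTER_CUBIC))
b=cv2.imread("pics/scene0.png");cv2.imwrite("pics/scene0c.png",cv2.resize(b[150:360,120:460],None,fx=2.3,fy=2.3,interpolation=cv2.INTER_CUBIC))
```

```text
(no output)
```

View pics/top0c.png

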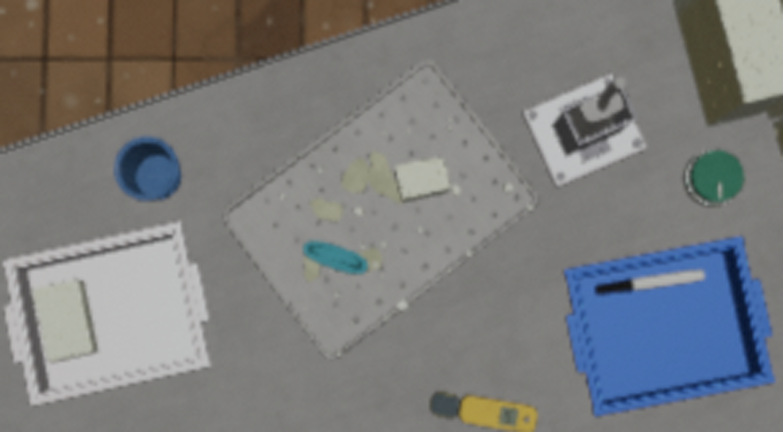

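View pics/scene0c.png

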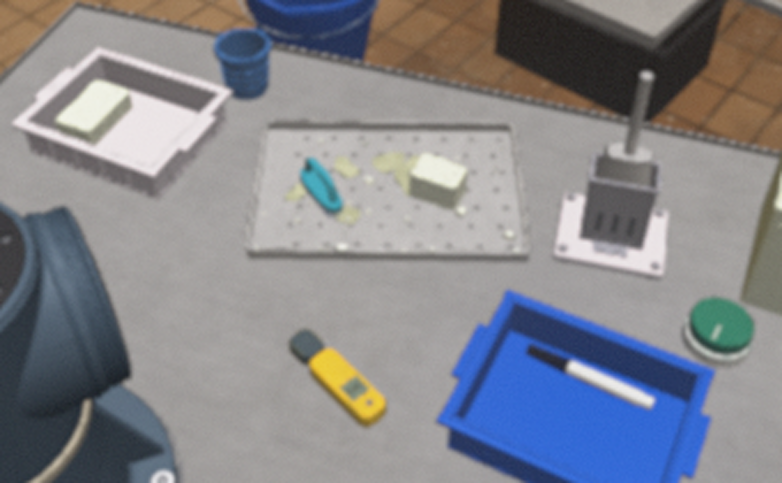

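```bash
cat > look.py <<'E'
from h import *
np.set_printoptions(precision=4,suppress=True)
def rect(c,m,z):
    p=np.argwhere(m); w=np.array([atz(c,q,z)[:2] for q in p])
    (cx,cy),(a,b),an=cv2.minAreaRect((w*1000).astype(np.float32)); return (round(cx),round(cy)),(round(a),round(b)),round(an,1),len(p), (w.mean(0)*1000).round()
E
python3 - <<'E'
from look import *
C={n:cam(n) for n in("scene","top")}
for n,c in C.items():
  for t,z in (("offcut",.045),("brush",.057),("white_tub",.055),("blue_tub",.055),("cheese_slice",.037),("marker",.012),("drip_tray",.024),("scoop_holder",.0),("scoop",.243),("timer",.038),("blue_mould",.075)):
    for d in trace(t,n)[:2]:
        print(n,t,round(d["conf"],2),np.round(d["position"]),rect(c,d["pixels"],z))
c=C["top"]
# handle end & pixel line of scoop in both views
for n,c in C.items():
    d=trace("scoop",n)
    if d:
        p=np.argwhere(d[0]["pixels"]); 
        for r in range(p[:,0].min(),p[:,0].max()+1,3): q=p[p[:,0]==r,1]; print(n,r,q.min() if len(q) else '',q.max() if len(q) else '')
E
```

```text
scene offcut 0.95 [228. 310.] ((549, -74), (78, 70), 17.9, 446, array([550., -76.]))
scene offcut 0.31 [177. 227.] ((573, 271), (157, 78), 42.9, 625, array([576., 270.]))
scene brush 0.71 [233. 288.] ((499, -40), (236, 318), 37.2, 6505, array([491., -44.]))
scene brush 0.69 [234. 260.] ((449, 23), (93, 34), 65.0, 245, array([449.,  22.]))
scene white_tub 0.85 [204. 179.] ((389, 305), (210, 257), 13.2, 3230, array([389., 289.]))
scene white_tub 0.55 [247. 390.] ((629, -265), (187, 119), 23.5, 1783, array([ 607., -277.]))
scene blue_tub 0.92 [329. 373.] ((379, -358), (202, 239), 10.8, 7865, array([ 373., -365.]))
scene cheese_slice 0.93 [199. 159.] ((386, 355), (110, 81), 15.5, 577, array([384., 357.]))
scene marker 0.76 [313. 376.] ((444, -343), (18, 132), 9.8, 328, array([ 443., -342.]))
scene marker 0.43 [201. 158.] ((399, 383), (115, 81), 15.5, 576, array([398., 383.]))
scene drip_tray 0.83 [234. 289.] ((525, -19), (241, 329), 37.2, 6377, array([517., -25.]))
scene scoop_holder 0.76 [248. 389.] ((680, -247), (197, 129), 24.8, 1791, array([ 659., -260.]))
scene scoop 0.93 [217. 396.
[... 887 characters left out ...]
233, 332), 37.4, 6312, array([533., -12.]))
top scoop_holder 0.67 [183. 351.] ((637, -271), (106, 130), 23.5, 877, array([ 629., -265.]))
top timer 0.79 [196. 404.] ((567, -420), (76, 67), 90.0, 395, array([ 567., -421.]))
top timer 0.64 [243. 181.] ((403, 320), (180, 242), 12.6, 3264, array([404., 312.]))
top blue_mould 0.94 [194. 193.] ((572, 267), (79, 73), 27.2, 462, array([572., 266.]))
scene 181 399 402
scene 184 398 403
scene 187 397 402
scene 190 396 401
scene 193 396 400
scene 196 395 400
scene 199 394 399
scene 202 394 398
scene 205 393 397
scene 208 392 397
scene 211 391 396
scene 214 383 400
scene 217 382 402
scene 220 381 402
scene 223 379 402
scene 226 379 401
scene 229 392 401
```

```bash
cat > fit.py <<'E'
from look import *
from scipy.optimize import minimize
def hullmask(c,pts):
    S=4; q=np.array([proj(c,p)[::-1] for p in pts]); m=np.zeros((420*S,560*S),np.uint8)
    cv2.fillConvexPoly(m,cv2.convexHull(((q+.5)*S).astype(np.int32)),255); return cv2.resize(m,(560,420),interpolation=cv2.INTER_AREA)/255.
def fit(obs,shape,x0):
    """obs list of (cam,mask); shape pts (N,3); x0 x,y,yaw"""
    def cost(v,sep=False):
        a=v[2]; R=np.array([[np.cos(a),-np.sin(a),0],[np.sin(a),np.cos(a),0],[0,0,1]])
        P=shape@R.T+[v[0],v[1],0]; o=[]
        for c,m in obs: h=hullmask(c,P); o.append(np.minimum(h,m).sum()/np.maximum(h,m).sum())
        return o if sep else -sum(o)
    x0=np.array(x0); sim=np.array([x0,x0+[.015,0,0],x0+[0,.015,0],x0+[0,0,.15]])
    r=minimize(cost,x0,method="Nelder-Mead",options=dict(initial_simplex=sim,xatol=1e-4,fatol=1e-4))
    return r.x[:2].round(4),np.degrees(r.x[2]).round(1),np.round(cost(r.x,True),3)
def box(a,b,z0,z1): return np.array([[x,y,z] for x in(-a/2,a/2) for y in(-b/2,b/2) for z in(z0,z1)])
def near(t,n,rc):
    L=[d for d in trace(t,n) if np.hypot(*(np.array(d["position"])-rc))<12]; return min(L,key=lambda d:d["pixels"].sum())["pixels"].astype(float) if L else None
E
python3 - <<'E'
from fit import *
C={n:cam(n) for n in("scene","top")}
th=np.linspace(0,2*np.pi,24)
br=np.array([[.015*np.cos(t),.0425*np.sin(t),z] for t in th for z in(.002,)]+[[.012*np.cos(t),.040*np.sin(t),.05] for t in th])
R=np.radians
J=[("offcut",box(.064,.043,.002,.045),(.566,-.063,R(101)),(228,310),(194,295)),
("brush",br,(.465,.04,R(-20)),(234,260),(225,262)),
("drip_tray",box(.236,.333,0,.024),(.534,-.014,R(37)),(234,289),(208,282)),
("white_tub",box(.16,.238,.04,.055),(.405,.312,R(12)),(204,179),(245,182)),
("blue_tub",box(.16,.238,.04,.055),(.388,-.355,R(11)),(329,373),(253,388)),
("timer",np.array([[.0355*np.cos(t),.0355*np.sin(t),z] for t in th for z in(0,.038)]),(.566,-.425,0),(294,431),(196,404))]
for t,s,x0,a,b in J:
    obs=[(C[n],near(t,n,rc)) for n,rc in(("scene",a),("top",b))]
    for o in ([obs]+[[q] for q in obs]):
        o=[q for q in o if q[1] is not None]
        if o: print(t,len(o),*fit(o,s,x0))
o,d=ray(C["scene"],(181,400.5)); print("handle end @.243",o+d*(.243-o[2])/d[2])
g=cv2.imread("pics/scene0.png")[165:265,340:440]; h=cv2.imread("pics/top0.png")[140:215,315:390]
cv2.imwrite("pics/sc.png",np.hstack([cv2.resize(g,(400,400),interpolation=2),cv2.resize(h,(400,400),interpolation=2)]))
E
```

```text
offcut 2 [ 0.567  -0.0663] 102.8 [0.786 0.882]
offcut 1 [ 0.5686 -0.0623] 117.2 [0.822]
offcut 1 [ 0.568 -0.067] 101.4 [0.885]
brush 2 [0.4713 0.041 ] -18.0 [0.779 0.904]
brush 1 [0.4736 0.0437] -12.6 [0.799]
brush 1 [0.4721 0.0418] -18.8 [0.901]
drip_tray 2 [ 0.5349 -0.0115] 36.9 [0.845 0.912]
drip_tray 1 [ 0.5388 -0.008 ] 37.8 [0.85]
drip_tray 1 [ 0.534  -0.0123] 37.3 [0.916]
white_tub 2 [0.3987 0.3137] 12.2 [0.658 0.734]
white_tub 1 [0.3878 0.3077] 7.4 [0.673]
white_tub 1 [0.4017 0.3169] 17.2 [0.738]
blue_tub 2 [ 0.3864 -0.359 ] 15.9 [0.768 0.821]
blue_tub 1 [ 0.379  -0.3588] 17.4 [0.776]
blue_tub 1 [ 0.389  -0.3583] 17.2 [0.822]
timer 2 [ 0.5701 -0.4266] 3.6 [0.917 0.918]
timer 1 [ 0.5722 -0.4257] 5.1 [0.927]
timer 1 [ 0.5694 -0.426 ] 5.7 [0.921]
handle end @.243 [ 0.6444 -0.2623  0.243 ]
```

View pics/sc.png

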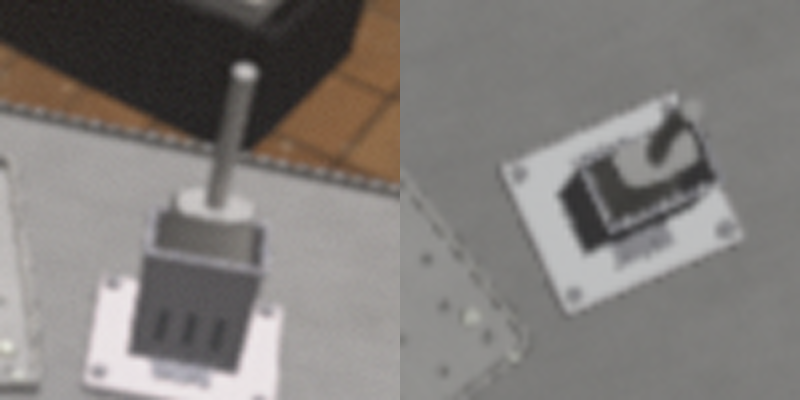

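```bash
cat > go.py <<'E'
from h import *
from scipy.spatial.transform import Rotation as Ro
np.set_printoptions(precision=4,suppress=True)
def down(a):  # tool down, y axis at world angle a deg
    a=np.radians(a); y=np.array([np.cos(a),np.sin(a),0]); z=np.array([0,0,-1.]); return np.stack([np.cross(y,z),y,z],1)
def go(p,R,ref=None):
    s=arm.sense(); p0,R0=(np.array(s["ee_pos"]),np.array(s["tcp_rot"])) if ref is None else ref
    t=np.degrees(Ro.from_matrix(R0.T@R).as_rotvec()); d=R0.T@(np.array(p)-p0)*1000
    print("turn",t.round(1),"shift",d.round(1)); return p,R
E
python3 - <<'E'
from go import *
C={n:cam(n) for n in("scene","top")}
print("end",tri(C["scene"],(182.5,401),C["top"],(160,370)))
for t in("scoop_handle","scoop_bowl","scoop"):
  for n in C: print(t,n,[(np.round(d["position"],1),round(d["conf"],2)) for d in mark_of(t,n)[:3]])
go([.568,-.066,.14],down(11.8)); go([.568,-.066,.022],down(11.8))
E
```

```text
end (array([ 0.6418, -0.2664,  0.2425]), np.float64(0.0025991117377138196))
scoop_handle scene [(array([200.6, 401.6]), 0.66), (array([204.3, 158.9]), 0.65), (array([233.1, 288.8]), 0.49)]
scoop_handle top [(array([167.5, 363.8]), 0.58)]
scoop_bowl scene [(array([236.1, 389.4]), 0.74)]
scoop_bowl top [(array([174.9, 363. ]), 0.73)]
scoop scene [(array([222.3, 391.1]), 0.67)]
scoop top [(array([172.2, 360.7]), 0.68)]
turn [-0.  -0.  56.2] shift [-551.3 -347.9   99.3]
turn [-0.  -0.  56.2] shift [-551.3 -347.9  217.3]
```

```bash
python3 -m pendant '[[[0,0,56.2],[-551,-348,90],1],[[0,0,56.2],[-551,-348,90],1],[[0,0,56.2],[-551,-348,90],1],[[0,0,56.2],[-551,-348,90],1],[[0,0,56.2],[-551,-348,90],1],[[0,0,56.2],[-551,-348,90],1],[[0,0,56.2],[-551,-348,90],1],[[0,0,56.2],[-551,-348,90],1],[[0,0,56.2],[-551,-348,90],1],[[0,0,56.2],[-551,-348,90],1],[[0,0,56.2],[-551,-348,90],1],[[0,0,56.2],[-551,-348,90],1],[[0,0,56.2],[-551,-348,90],1],[[0,0,56.2],[-551,-348,90],1],[[0,0,56.2],[-551,-348,90],1],[[0,0,56.2],[-551,-348,90],1],[[0,0,56.2],[-551,-348,90],1],[[0,0,56.2],[-551,-348,90],1],[[0,0,56.2],[-551,-348,90],1],[[0,0,56.2],[-551,-348,90],1]]'
python3 - <<'E'
from go import *
go([.568,-.066,.022],down(11.8))
C={n:cam(n) for n in("scene","top")}
g=C["scene"]["frame"][170:270,230:370,::-1]; h=C["top"]["frame"][150:250,220:360,::-1]
cv2.imwrite("pics/a.png",np.hstack([cv2.resize(x,(400,286),interpolation=2) for x in(g,h)]))
E
```

```text
clock: 5.57
ee_pos: [0.5674, -0.0651, 0.1496]
tcp_rot: [[-0.205, 0.979, 0.0], [0.979, 0.205, 0.0], [0.0, 0.0, -1.0]]
contact_force: [0.3, 0.5, 0.6]
opening: 1.0
turn [ 0. -0.  0.] shift [ -1.    0.4 127.6]
```

View pics/a.png

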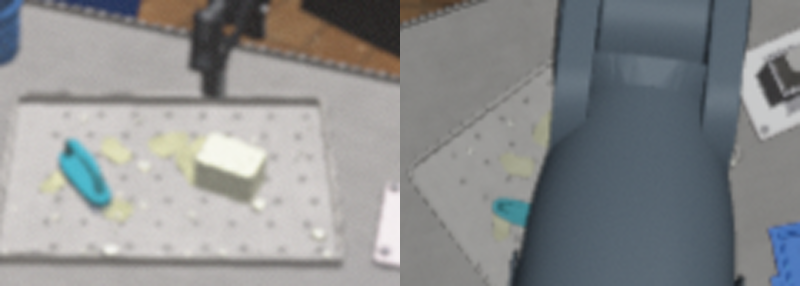

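```bash
python3 -m pendant '[[[0,0,0],[-1,0,40],1],[[0,0,0],[-1,0,75],1],[[0,0,0],[-1,0,100],1],[[0,0,0],[-1,0,115],1],[[0,0,0],[-1,0,127],1],[[0,0,0],[-1,0,127],1]]'; python3 -m pendant '[[[0,0,0],[0,0,0],0],[[0,0,0],[0,0,0],0],[[0,0,0],[0,0,0],0],[[0,0,0],[0,0,0],0],[[0,0,0],[0,0,0],0],[[0,0,0],[0,0,0],0],[[0,0,0],[0,0,0],0],[[0,0,0],[0,0,0],0]]'
```

```text
clock: 6.17
ee_pos: [0.5663, -0.066, 0.0203]
tcp_rot: [[-0.205, 0.979, -0.003], [0.979, 0.205, 0.0], [0.001, -0.003, -1.0]]
contact_force: [-0.1, -0.4, -0.1]
opening: 1.002
clock: 6.83
ee_pos: [0.5688, -0.0669, 0.0237]
tcp_rot: [[-0.204, 0.979, 0.002], [0.979, 0.204, -0.0], [-0.0, 0.002, -1.0]]
contact_force: [-1.6, 1.0, 9.6]
opening: 0.495
```

```bash
python3 -m pendant '[[[0,0,0],[0,0,-20],0],[[0,0,0],[0,0,-60],0],[[0,0,0],[0,0,-100],0],[[0,0,0],[0,0,-120],0],[[0,0,0],[30,-8,-120],0],[[0,0,0],[70,-16,-120],0],[[0,0,0],[110,-26,-120],0],[[0,0,0],[148,-35,-120],0],[[0,0,0],[186,-44,-120],0],[[0,0,0],[225,-53,-120],0],[[0,0,0],[265,-62,-120],0],[[0,0,0],[300,-71,-120],0],[[0,0,0],[335,-79,-120],0],[[0,0,0],[368,-86,-120],0],[[0,0,0],[368,-86,-120],0],[[0,0,0],[368,-86,-120],0],[[0,0,0],[368,-86,-120],0]]'
python3 - <<'E'
from fit import *
from go import *
C={n:cam(n) for n in("scene","top")}
go([.408,.275,.029],down(12))
g=C["scene"]["frame"][150:250,110:250,::-1]; h=C["top"]["frame"][190:290,130:270,::-1]
cv2.imwrite("pics/b.png",np.hstack([cv2.resize(x,(400,286),interpolation=2) for x in(g,h)]))
E
```

```text
clock: 8.25
ee_pos: [0.4089, 0.2758, 0.1427]
tcp_rot: [[-0.204, 0.979, 0.001], [0.979, 0.204, 0.0], [-0.0, 0.001, -1.0]]
contact_force: [0.7, 0.4, -1.0]
opening: 0.496
turn [ 0.   0.  -0.3] shift [  0.1  -1.3 113.5]
```

View pics/b.png

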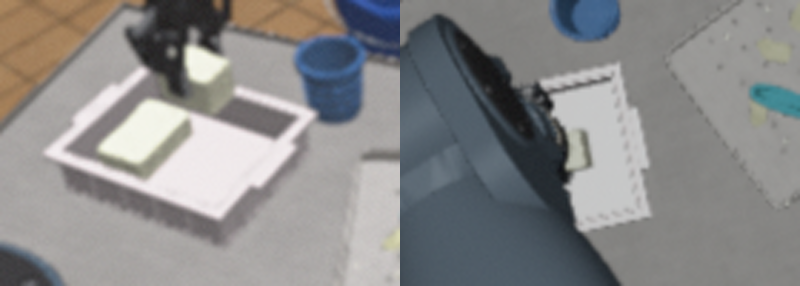

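```bash
python3 -m pendant '[[[0,0,0],[0,0,40],0],[[0,0,0],[0,0,75],0],[[0,0,0],[0,0,97],0],[[0,0,0],[0,0,110],0],[[0,0,0],[0,0,114],0],[[0,0,0],[0,0,114],0],[[0,0,0],[0,0,114],0.75],[[0,0,0],[0,0,114],0.75],[[0,0,0],[0,0,114],0.75],[[0,0,0],[0,0,114],0.75],[[0,0,0],[0,0,95],0.75],[[0,0,0],[0,0,60],0.75],[[0,0,0],[0,0,20],0.75],[[0,0,0],[0,0,0],0.75],[[0,0,0],[0,0,0],0.75]]'
python3 - <<'E'
from go import *
T=[.4718,.0415,.14],down(-18); go(*T); go([.4718,.0415,.034],down(-18),T)
E
```

```text
clock: 9.6
ee_pos: [0.4109, 0.2773, 0.1474]
tcp_rot: [[-0.204, 0.979, 0.006], [0.979, 0.204, 0.004], [0.003, 0.007, -1.0]]
contact_force: [1.3, 0.2, 0.1]
opening: 0.752
turn [ 0.3 -0.3 29.8] shift [-243.3   11.5    6.8]
turn [0. 0. 0.] shift [  0.   0. 106.]
```

```bash
python3 -m pendant '[[[0,0,5],[-40,2,0],0.75],[[0,0,10],[-80,4,0],0.75],[[0,0,15],[-120,6,0],0.75],[[0,0,20],[-160,8,0],0.75],[[0,0,25],[-200,10,0],0.75],[[0,0,30],[-242,13,0],0.75],[[0,0,30],[-242,13,0],0.75],[[0,0,30],[-242,13,0],0.75],[[0,0,30],[-242,13,0],0.75],[[0,0,30],[-242,13,0],0.75]]'
python3 - <<'E'
from fit import *
from go import *
go([.4718,.0415,.034],down(-18))
C={n:cam(n) for n in("scene","top")}
m=near("brush","scene",(234,260)); print(None if m is None else m.sum())
g=C["scene"]["frame"][150:290,110:306,::-1]; h=C["top"]["frame"][190:290,130:270,::-1]
cv2.imwrite("pics/c.png",np.hstack([cv2.resize(x,(400,286),interpolation=2) for x in(g,h)]))
E
```

```text
clock: 10.43
ee_pos: [0.4705, 0.0425, 0.1422]
tcp_rot: [[0.311, 0.95, -0.0], [0.95, -0.311, 0.0], [0.0, -0.0, -1.0]]
contact_force: [-0.5, 0.4, -1.2]
opening: 0.749
turn [-0.  -0.  -0.1] shift [ -0.6   1.5 108.2]
229.0
```

View pics/c.png

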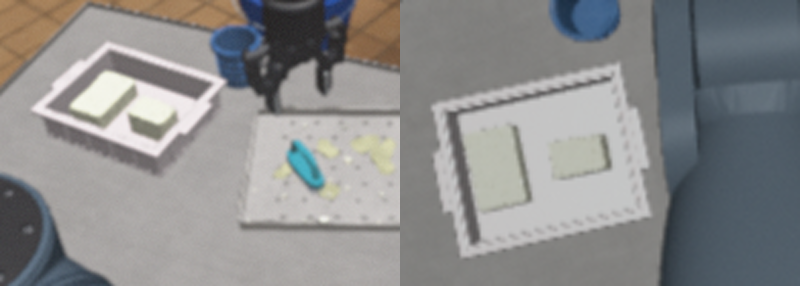

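```bash
python3 -m pendant '[[[0,0,0],[-1,1,40],0.75],[[0,0,0],[-1,1,75],0.75],[[0,0,0],[-1,1,97],0.75],[[0,0,0],[-1,1,108],0.75],[[0,0,0],[-1,1,108],0.75],[[0,0,0],[-1,1,108],0],[[0,0,0],[-1,1,108],0],[[0,0,0],[-1,1,108],0],[[0,0,0],[-1,1,108],0],[[0,0,0],[-1,1,108],0],[[0,0,0],[-1,1,108],0],[[0,0,0],[-1,1,108],0],[[0,0,0],[-1,1,108],0]]'
python3 - <<'E'
from go import *
u=np.radians(12); c=np.array([.388,-.357]); p=c+(-.015)*np.array([np.cos(u),np.sin(u)])
go([*p,.17],down(12)); print(p)
E
```

```text
clock: 11.67
ee_pos: [0.4725, 0.0405, 0.0357]
tcp_rot: [[0.313, 0.95, 0.002], [0.95, -0.313, 0.0], [0.001, 0.002, -1.0]]
contact_force: [-2.1, 1.1, 11.2]
opening: 0.241
turn [  0.1  -0.  -30.2] shift [-411.4   31.5 -134.7]
[ 0.3733 -0.3601]
```

```bash
python3 -m pendant '[[[0,0,0],[0,0,-30],0],[[0,0,0],[0,0,-70],0],[[0,0,0],[0,0,-110],0],[[0,0,0],[0,0,-135],0],[[0,0,-5],[-40,3,-135],0],[[0,0,-10],[-80,6,-135],0],[[0,0,-15],[-120,9,-135],0],[[0,0,-20],[-160,12,-135],0],[[0,0,-25],[-200,15,-135],0],[[0,0,-30],[-240,18,-135],0],[[0,0,-30],[-280,21,-135],0],[[0,0,-30],[-320,24,-135],0],[[0,0,-30],[-360,28,-135],0],[[0,0,-30],[-395,30,-135],0],[[0,0,-30],[-411,31,-135],0],[[0,0,-30],[-411,31,-135],0],[[0,0,-30],[-411,31,-135],0],[[0,0,-30],[-411,31,-135],0]]'
python3 - <<'E'
from fit import *
from go import *
go([.3733,-.3601,.037],down(12))
C={n:cam(n) for n in("scene","top")}
g=C["scene"]["frame"][240:400,280:504,::-1]; h=C["top"]["frame"][200:300,320:460,::-1]
cv2.imwrite("pics/d.png",np.hstack([cv2.resize(x,(400,286),interpolation=2) for x in(g,h)]))
E
```

```text
clock: 13.17
ee_pos: [0.3724, -0.3592, 0.1697]
tcp_rot: [[-0.204, 0.979, 0.0], [0.979, 0.204, -0.0], [-0.0, 0.0, -1.0]]
contact_force: [-0.3, 0.7, -0.8]
opening: 0.244
turn [ 0.   0.  -0.2] shift [ -1.    0.7 132.7]
```

View pics/d.png

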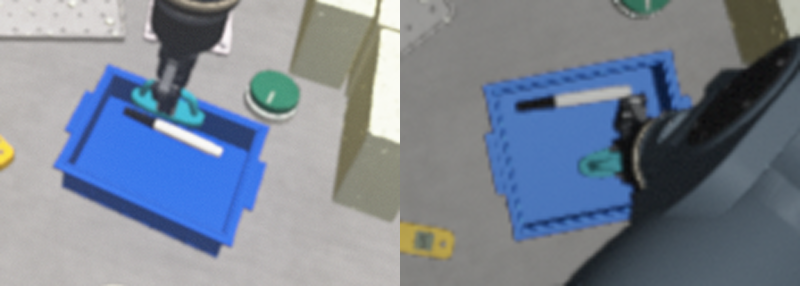

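```bash
python3 -m pendant '[[[0,0,0],[0,0,40],0],[[0,0,0],[0,0,80],0],[[0,0,0],[0,0,112],0],[[0,0,0],[0,0,127],0],[[0,0,0],[0,0,132],0],[[0,0,0],[0,0,132],0],[[0,0,0],[0,0,132],0.55],[[0,0,0],[0,0,132],0.55],[[0,0,0],[0,0,132],0.55],[[0,0,0],[0,0,132],0.55],[[0,0,0],[0,0,115],0.55],[[0,0,0],[0,0,75],0.55],[[0,0,0],[0,0,35],0.55],[[0,0,0],[0,0,-5],0.55],[[0,0,0],[0,0,-40],0.55],[[0,0,0],[0,0,-60],0.55],[[0,0,0],[0,0,-60],0.55]]'
python3 - <<'E'
from fit import *
from go import *
go([.3733,-.3601,.037],down(12))
C={n:cam(n) for n in("scene","top")}
print([(d["conf"],d["position"],[proj(C["scene"],(.372,-.359,.03))]) for d in search_frame("brush","scene")[:2]])
for t in("scoop_handle","scoop","scoop_bowl"): print(t,[(np.round(d["position"],1),round(d["conf"],2)) for n in C for d in mark_of(t,n)[:1]])
for n in C: print(n,[proj(C[n],(.642,-.266,z)).round(1) for z in(.243,.183,.14)],[proj(C[n],(.632,-.273,z)).round(1) for z in(.243,.183,.14)])
g=C["scene"]["frame"][160:360,300:470,::-1]; h=C["top"]["frame"][140:215,315:390,::-1]
cv2.imwrite("pics/e.png",np.hstack([cv2.resize(g,(425,500),interpolation=2),cv2.resize(h,(375,500),interpolation=2)]))
E
```

```text
clock: 14.68
ee_pos: [0.3737, -0.3609, 0.234]
tcp_rot: [[-0.204, 0.979, 0.005], [0.979, 0.204, -0.005], [-0.006, 0.004, -1.0]]
contact_force: [0.9, -0.5, 0.5]
opening: 0.553
turn [ 0.2  0.3 -0.2] shift [  2.   -0.9 197. ]
[(0.55, [334.6, 363.0], [array([332.9309, 366.3391])]), (0.27, [327.7, 377.4], [array([332.9309, 366.3391])])]
scoop_handle [(array([210.8, 173.6]), 0.39), (array([164.7, 366.5]), 0.64)]
scoop [(array([170.7, 362.6]), 0.76)]
scoop_bowl [(array([314.7, 376. ]), 0.74), (array([176. , 359.3]), 0.67)]
scene [array([182.1, 401.5]), array([201.3, 397.1]), array([214.1, 394.1])] [array([185.4, 402.2]), array([204.6, 397.8]), array([217.5, 394.8])]
top [array([160.1, 369.5]), array([164.6, 365.3]), array([167.5, 362.5])] [array([163.6, 372. ]), array([167.9, 367.7]), array([170.7, 364.8])]
```

View pics/e.png

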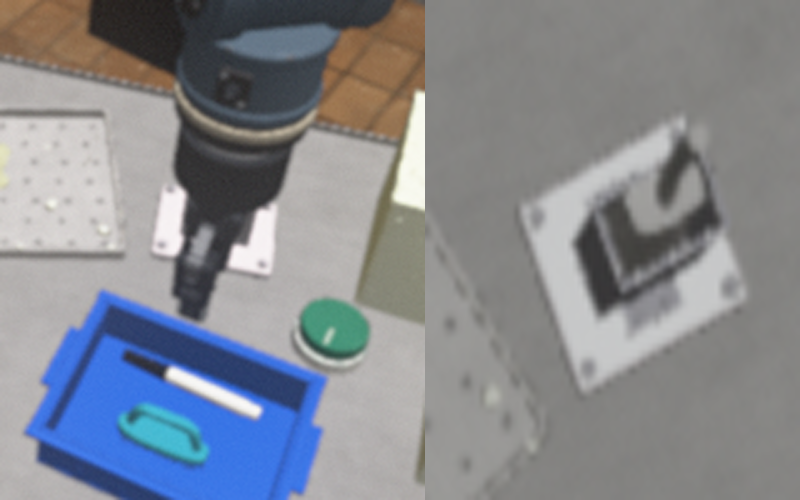

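Run:
```python
from go import *
print(np.array(arm.sense()["q"]))
y=np.radians(23.3); a=np.array([np.cos(y),np.sin(y),0]); l=np.array([-a[1],a[0],0]); H=np.array([.642,-.266,.188])
ref=([.373,-.3598,.2297],down(12))
for s in(1,-1):
    R=np.stack([np.cross(s*l,a),s*l,a],1); T=go(H-.11*a+[0,0,.05],R,ref); go(H-.11*a,R,T); go(H+.011*a,R,T)
```

```text
[-0.7684  0.2519 -0.0113  1.3088 -0.      0.5973]
turn [-77.5 -63.6 -77.5] shift [ 14.3 174.8  -8.3]
turn [0. 0. 0.] shift [50.  0.  0.]
turn [0. 0. 0.] shift [ 50.  -0. 121.]
turn [-60.9  74.3  60.9] shift [ 14.3 174.8  -8.3]
turn [0. 0. 0.] shift [-50.   0.   0.]
turn [0. 0. 0.] shift [-50.   0. 121.]
```

Run:
```python
from go import *
def hor(az,s=1):
    y=np.radians(az); a=np.array([np.cos(y),np.sin(y),0]); l=np.array([-a[1],a[0],0]); return np.stack([np.cross(s*l,a),s*l,a],1),a
H=np.array([.642,-.266,.188]); ref=([.373,-.3598,.2297],down(12))
R1,_=hor(-40); A=go([.47,-.36,.26],R1,ref); R2,a=hor(23.3); B=go(H-.11*a+[0,0,.05],R2,A)
```

```text
turn [-29.7 -86.4 -29.7] shift [-20.4  94.8 -30.3]
turn [-63.3   0.    0. ] shift [22.  84.3 21.9]
```

```bash
python3 -m pendant '[[[-2,-5.8,-2],[-1,6,-2],0.7],[[-4,-11.6,-4],[-3,12,-4],0.7],[[-6,-17.4,-6],[-4,18,-6],0.7],[[-8,-23.2,-8],[-5,24,-8],0.7],[[-10,-29,-10],[-7,31,-10],0.7],[[-12,-35,-12],[-8,38,-12],0.7],[[-14,-40.6,-14],[-9,44,-14],0.7],[[-16,-46.4,-16],[-11,50,-16],0.7],[[-18,-52.2,-18],[-12,56,-18],0.7],[[-20,-58,-20],[-13,62,-20],0.7],[[-22,-64,-22],[-15,69,-22],0.7],[[-24,-69.6,-24],[-16,75,-24],0.7],[[-26,-75.6,-26],[-18,82,-26],0.7],[[-28,-81.4,-28],[-19,88,-28],0.7],[[-29.7,-86.4,-29.7],[-20,95,-30],0.7],[[-29.7,-86.4,-29.7],[-20,95,-30],0.7],[[-29.7,-86.4,-29.7],[-20,95,-30],0.7],[[-29.7,-86.4,-29.7],[-20,95,-30],0.7]]'; python3 -c "
from go import *
print(np.array(arm.sense()['q']))"
```

```text
clock: 16.63
ee_pos: [0.5611, -0.4174, 0.3155]
tcp_rot: [[-0.053, 0.661, 0.749], [0.055, 0.751, -0.658], [-0.997, 0.007, -0.076]]
contact_force: [1.0, 0.0, 0.8]
opening: 0.7
[-0.576   0.2149 -1.1336 -1.2715 -0.1448  0.0178]
```

Run:
```python
from go import *
def hor(az,s=1):
    y=np.radians(az); a=np.array([np.cos(y),np.sin(y),0]); l=np.array([-a[1],a[0],0]); return np.stack([np.cross(s*l,a),s*l,a],1),a
H=np.array([.642,-.266,.188]); R1,a1=hor(-40); R2,a=hor(23.3)
go(H-.09*a+[0,0,.11],R2); go(H-.09*a+[0,0,.11],R2,([.47,-.36,.26],R1))
```

```text
turn [-64.6  -3.7  -2.8] shift [ 23.9  85.6 -76.2]
turn [-63.3   0.    0. ] shift [-38.  102.2  30.9]
```

```bash
python3 -m pendant '[[[-6.5,0,0],[2,8,-8],0.7],[[-13,0,0],[4,16,-16],0.7],[[-19.5,-1,-1],[7,25,-24],0.7],[[-26,-1,-1],[9,34,-32],0.7],[[-32,-2,-1],[12,43,-40],0.7],[[-39,-2,-2],[14,52,-48],0.7],[[-45,-3,-2],[16,60,-56],0.7],[[-52,-3,-2],[19,69,-64],0.7],[[-58,-3,-3],[22,78,-72],0.7],[[-64.6,-3.7,-2.8],[24,86,-76],0.7],[[-64.6,-3.7,-2.8],[24,86,-76],0.7],[[-64.6,-3.7,-2.8],[24,86,-76],0.7],[[-64.6,-3.7,-2.8],[24,86,-76],0.7]]'; python3 -c "
from go import *
print(np.array(arm.sense()['q']))"
```

```text
clock: 17.72
ee_pos: [0.5591, -0.301, 0.2965]
tcp_rot: [[-0.004, -0.391, 0.92], [0.005, 0.92, 0.391], [-1.0, 0.006, -0.002]]
contact_force: [-0.2, -0.7, 0.5]
opening: 0.701
[-0.9909  0.4878 -0.9016 -1.3803  1.3931 -0.0033]
```

```bash
python3 -m pendant '[[[0,0,0],[0,0,25],0.8],[[0,0,0],[0,0,55],0.8],[[0,0,0],[0,0,85],0.8],[[0,0,0],[0,0,101],0.8],[[0,0,0],[0,0,101],0.8],[[0,0,0],[0,0,101],0.8],[[0,0,0],[0,0,101],0.8]]'
python3 - <<'E'
from go import *
from look import *
print(np.array(arm.sense()['q']))
def hor(az,s=1):
    y=np.radians(az); a=np.array([np.cos(y),np.sin(y),0]); l=np.array([-a[1],a[0],0]); return np.stack([np.cross(s*l,a),s*l,a],1),a
R2,a=hor(23.3); go(np.array([.642,-.266,.188])+.011*a,R2)
C={n:cam(n) for n in("scene","top")}
s=arm.sense(); p=np.array(s["ee_pos"]); R=np.array(s["tcp_rot"])
for n in C: print(n,proj(C[n],p+R@[0,0,.008]))
g=C["scene"]["frame"][130:270,320:460,::-1]; h=C["top"]["frame"][130:270,290:430,::-1]
cv2.imwrite("pics/f.png",np.hstack([cv2.resize(x,(400,400),interpolation=2) for x in (g,h)]))
E
```

```text
clock: 18.3
ee_pos: [0.6513, -0.2609, 0.297]
tcp_rot: [[-0.003, -0.394, 0.919], [0.004, 0.919, 0.394], [-1.0, 0.005, -0.001]]
contact_force: [-0.4, 0.1, 0.3]
opening: 0.796
[-0.8032  0.5147 -0.8331 -1.3438  1.2077  0.0009]
turn [-0.1 -0.1 -0.3] shift [109.   -1.5   0.6]
scene [159.0057 405.987 ]
top [149.82   370.7305]
```

View pics/f.png

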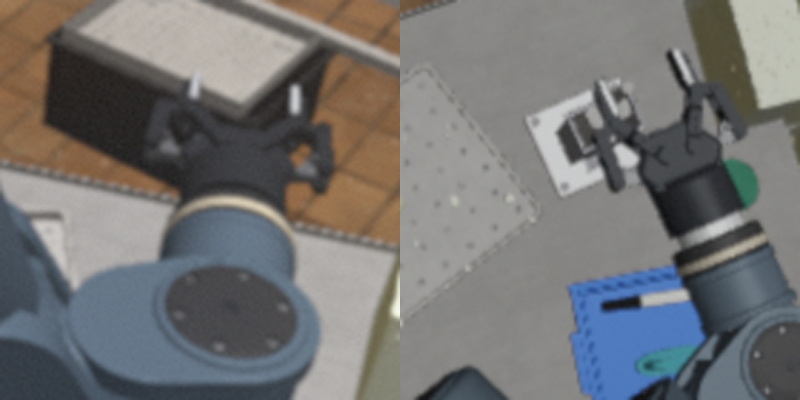

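```bash
python3 -m pendant '[[[0,0,0],[20,-1,0],0.8],[[0,0,0],[40,-1,0],0.8],[[0,0,0],[60,-1,0],0.8],[[0,0,0],[80,-1,0],0.8],[[0,0,0],[95,-1,0],0.8],[[0,0,0],[109,-1,0],0.8],[[0,0,0],[109,-1,0],0.8],[[0,0,0],[109,-1,0],0.8]]'
python3 - <<'E'
from go import *
print(np.array(arm.sense()['q']))
def hor(az,s=1):
    y=np.radians(az); a=np.array([np.cos(y),np.sin(y),0]); l=np.array([-a[1],a[0],0]); return np.stack([np.cross(s*l,a),s*l,a],1),a
R2,a=hor(23.3); go(np.array([.642,-.266,.188])+.011*a,R2)
E
```

```text
clock: 19.07
ee_pos: [0.6516, -0.2622, 0.1872]
tcp_rot: [[-0.004, -0.393, 0.919], [0.005, 0.919, 0.393], [-1.0, 0.006, -0.002]]
contact_force: [0.8, -0.8, 0.3]
opening: 0.804
[-0.8046  0.7934 -0.83   -1.6184  1.209   0.0012]
turn [-0.1 -0.1 -0.3] shift [-0.8  0.3  0.7]
```

```bash
python3 -m pendant '[[[0,0,0],[0,0,0],0],[[0,0,0],[0,0,0],0],[[0,0,0],[0,0,0],0],[[0,0,0],[0,0,0],0],[[0,0,0],[0,0,0],0],[[0,0,0],[0,0,0],0],[[0,0,0],[0,0,0],0],[[0,0,0],[0,0,0],0],[[0,0,0],[0,0,0],0],[[0,0,0],[0,0,0],0]]'
```

```text
clock: 19.9
ee_pos: [0.6521, -0.2618, 0.1884]
tcp_rot: [[-0.002, -0.395, 0.919], [0.003, 0.919, 0.395], [-1.0, 0.003, -0.001]]
contact_force: [-2.4, -0.0, 7.6]
opening: 0.175
```

```bash
python3 -m pendant '[[[0,0,0],[-5,0,0],0],[[0,0,0],[-15,0,0],0],[[0,0,0],[-28,0,0],0],[[0,0,0],[-42,0,0],0],[[0,0,0],[-56,0,0],0]]'; python3 -m pendant '[[[0,0,0],[-20,0,0],0],[[0,0,0],[-40,0,0],0],[[0,0,0],[-60,0,0],0],[[0,0,0],[-80,0,0],0],[[0,0,0],[-100,0,0],0],[[0,0,0],[-110,0,0],0],[[0,0,0],[-110,0,0],0],[[0,0,0],[-110,0,0],0]]'
python3 - <<'E'
from go import *
from look import *
C={n:cam(n) for n in("scene","top")}
print(np.array(arm.sense()['q']))
s=arm.sense(); p=np.array(s["ee_pos"]); R=np.array(s["tcp_rot"]); g0=p+R@[0,0,-.011]
for n in C: print(n,"grasp",proj(C[n],g0),"tip",proj(C[n],g0+R@[.166,0,-.0]))
for t in("scoop_bowl","scoop_tip","scoop_handle"):
    print(t,[(n,np.round(d["position"],1),round(d["conf"],2)) for n in C for d in mark_of(t,n)[:1]])
g=C["scene"]["frame"][110:250,330:470,::-1]; h=C["top"]["frame"][110:250,290:430,::-1]
cv2.imwrite("pics/g.png",np.hstack([cv2.resize(x,(400,400),interpolation=2) for x in (g,h)]))
E
```

```text
clock: 20.32
ee_pos: [0.652, -0.2617, 0.2441]
tcp_rot: [[-0.004, -0.395, 0.919], [0.004, 0.919, 0.395], [-1.0, 0.006, -0.002]]
contact_force: [-0.4, 0.6, -1.7]
opening: 0.181
clock: 20.98
ee_pos: [0.6523, -0.2621, 0.3541]
tcp_rot: [[-0.002, -0.395, 0.919], [0.003, 0.919, 0.395], [-1.0, 0.004, -0.001]]
contact_force: [-0.1, 0.1, -1.7]
opening: 0.181
[-0.8037  0.3882 -0.7984 -1.1816  1.2093  0.0013]
scene grasp [142.9102 410.7129] tip [200.182  397.0888]
top grasp [150.7377 378.5716] tip [164.4769 365.3692]
scoop_bowl [('top', array([163.2, 371.1]), 0.5)]
scoop_tip [('top', array([206.7, 281.8]), 0.72)]
scoop_handle [('scene', array([142.5, 413.1]), 0.74), ('top', array([152.1, 377.5]), 0.57)]
```

View pics/g.png

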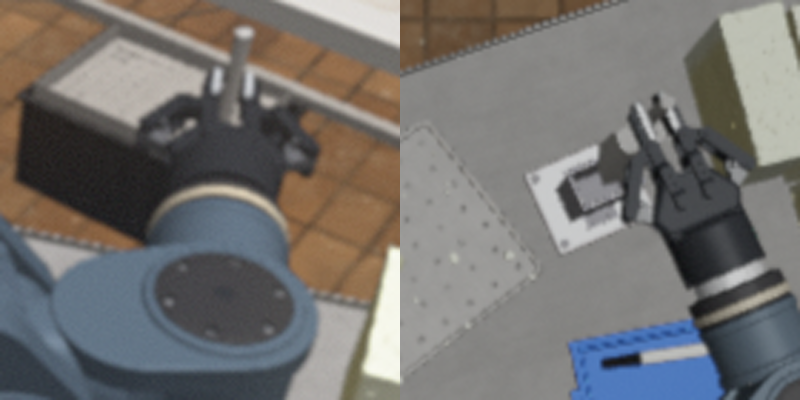

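Run:
```python
from go import *
R=down(88.7); print(R)
A=go([.645,-.015,.25],R); s=arm.sense(); R0=np.array(s["tcp_rot"]); t=Ro.from_matrix(R0.T@R).as_rotvec()
for f in(0,.25,.5,.75,1): 
    Q=R0@Ro.from_rotvec(t*f).as_matrix(); print(f,"x",Q[:,0],"z",Q[:,2])
```

```text
[[-0.9997  0.0227  0.    ]
 [ 0.0227  0.9997  0.    ]
 [ 0.      0.     -1.    ]]
turn [19.5 88.3 19. ] shift [104.2 229.6  90.9]
0 x [-0.0036  0.0045 -1.    ] z [ 0.9189  0.3946 -0.0016]
0.25 x [-0.383  -0.0535 -0.9222] z [ 0.8733  0.3045 -0.3804]
0.5 x [-0.7074 -0.0704 -0.7033] z [ 0.6813  0.1972 -0.7049]
0.75 x [-0.9245 -0.0436 -0.3786] z [ 0.3738  0.09   -0.9232]
1 x [-0.9997  0.0227 -0.    ] z [-0.  0. -1.]
```

```bash
python3 -m pendant '[[[1,4.4,1],[0,12,4],0],[[2,8.8,2],[3,24,8],0],[[3,13.2,2.9],[8,36,13],0],[[3.9,17.7,3.8],[15,48,18],0],[[4.9,22,4.8],[22,60,23],0],[[5.9,26.5,5.7],[29,72,28],0],[[6.8,30.9,6.7],[36,84,33],0],[[7.8,35.3,7.6],[42,95,37],0],[[8.8,39.7,8.6],[47,106,42],0],[[9.8,44.1,9.5],[52,117,46],0],[[10.7,48.6,10.5],[57,128,50],0],[[11.7,53,11.4],[62,139,55],0],[[12.7,57.4,12.4],[68,150,59],0],[[13.7,61.8,13.3],[73,161,64],0],[[14.6,66.2,14.3],[78,172,68],0],[[15.6,70.6,15.2],[83,184,73],0],[[16.6,75,16.2],[89,195,77],0],[[17.6,79.5,17.1],[94,207,82],0],[[18.5,83.9,18.1],[99,218,86],0],[[19.5,88.3,19],[104,230,91],0]]'; python3 -m pendant '[[[0,0,0],[0,0,0],0],[[0,0,0],[0,0,0],0]]'
python3 - <<'E'
from go import *
print(np.array(arm.sense()['q'])); go([.645,-.015,.25],down(88.7))
E
```

```text
clock: 23.05
ee_pos: [0.645, -0.0141, 0.2507]
tcp_rot: [[-1.0, 0.024, -0.001], [0.024, 1.0, -0.002], [0.001, -0.002, -1.0]]
contact_force: [0.2, -0.5, -1.4]
opening: 0.182
clock: 23.22
ee_pos: [0.6459, -0.0138, 0.2483]
tcp_rot: [[-1.0, 0.021, -0.001], [0.021, 1.0, -0.001], [0.001, -0.001, -1.0]]
contact_force: [0.5, -0.8, -0.9]
opening: 0.178
[-0.021   0.5388  0.4596  1.4923 -0.0009  0.0004]
turn [-0.1 -0.   0.1] shift [ 0.9 -1.2 -1.7]
```

```bash
python3 -m pendant '[[[0,0,0],[0,0,15],0],[[0,0,0],[0,0,32],0],[[0,0,0],[0,0,50],0],[[0,0,0],[0,0,68],0],[[0,0,0],[0,0,82],0],[[0,0,0],[0,0,90],0],[[0,0,0],[0,0,93],0],[[0,0,0],[0,0,93],0],[[0,0,0],[0,0,93],0]]'
python3 - <<'E'
from fit import *
s=arm.sense(); p=np.array(s["ee_pos"]); R=np.array(s["tcp_rot"]); g=p+R@[0,0,-.011]
c=cam("scene")
d=trace("scoop","scene"); print([(x["conf"],x["position"]) for x in d[:2]])
for t in("scoop_bowl","scoop_tip","scoop_handle","scoop"): print(t,[(np.round(x["position"],1),round(x["conf"],2)) for x in mark_of(t,"scene")[:1]])
# expected: tool x = scoop x, tool z = scoop z, origin 56mm ahead of grasp along x, axis z 14
P=lambda x,y,z: proj(c,g+R@[x+.056,y,z-.014])
for n,q in dict(bowl=(.055,0,0),bowlmid=(.055,0,.015),tipc=(.11,0,0),tipz31=(.11,0,.031),rimL=(.055,.03,.031),rimR=(.055,-.03,.031),end=(-.11,0,.014),org=(0,0,0)).items(): print(n,P(*q).round(1))
im=c["frame"][:,:,::-1].copy()
r0,c0=P(.03,0,.014).astype(int)-50; k=im[r0:r0+100,c0-15:c0+118]
k=cv2.resize(k,None,fx=6,fy=6,interpolation=2); cv2.imwrite("pics/h.png",k); print(r0,c0-15)
E
```

```text
clock: 23.97
ee_pos: [0.6455, -0.015, 0.1589]
tcp_rot: [[-1.0, 0.023, 0.003], [0.023, 1.0, -0.001], [-0.003, -0.001, -1.0]]
contact_force: [-0.1, -0.5, -1.4]
opening: 0.181
[(0.85, [188.8, 291.5]), (0.58, [176.3, 224.9])]
scoop_bowl [(array([183.3, 285.2]), 0.87)]
scoop_tip [(array([195.6, 275.7]), 0.94)]
scoop_handle [(array([166.5, 312.1]), 0.58)]
scoop [(array([173.2, 300.5]), 0.68)]
bowl [182.8 288.4]
bowlmid [187.3 288.4]
tipc [193.5 274.5]
tipz31 [202.7 274.8]
rimL [187.4 279.6]
rimR [196.7 297.3]
end [158.2 325.3]
org [172.7 301.4]
132 229
```

View pics/h.png

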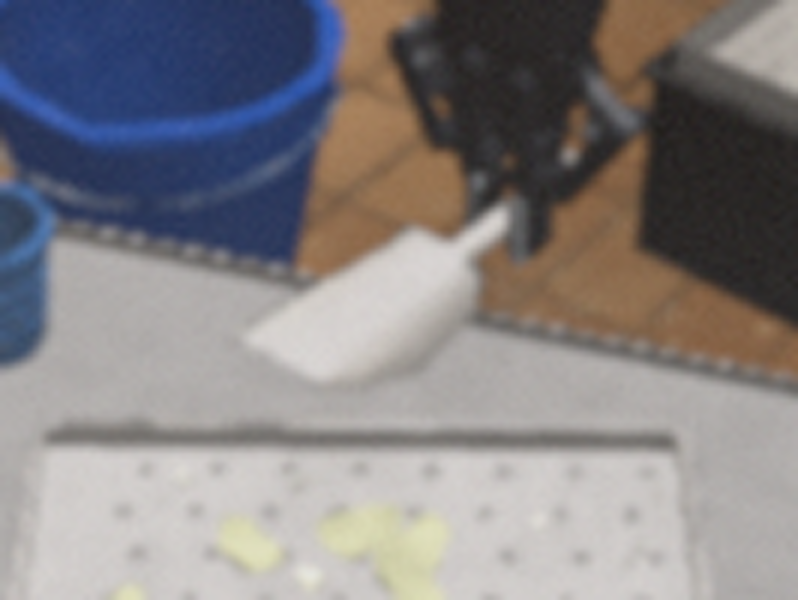

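```bash
python3 -m pendant '[[[0,0,-4],[3,8,2],0],[[0,0,-8],[6,15,3],0],[[0,0,-13],[9,24,5],0],[[0,0,-18],[12,33,6],0],[[0,0,-23],[15,42,8],0],[[0,0,-28],[18,51,10],0],[[0,0,-33],[21,60,10],0],[[0,0,-37],[24,67,10],0],[[0,0,-39],[25,71,10],0],[[0,0,-39],[25,71,10],0],[[0,0,-39],[25,71,10],0],[[0,0,-39],[25,71,10],0],[[0,0,-39],[25,71,10],0]]'
python3 - <<'E'
from fit import *
F=[cam("scene") for _ in range(6)]; c=F[0]
s=arm.sense(); p=np.array(s["ee_pos"]); R=np.array(s["tcp_rot"]); g=p+R@[0,0,-.011]; print(p,R,s["q"])
P=lambda x,y,z: proj(c,g+R@[x+.056,y,z-.014])
m=np.mean([f["frame"] for f in F],0).astype(np.uint8)
for t in("scoop_bowl","scoop_tip","scoop_handle"): print(t,[(np.round(x["position"],1),round(x["conf"],2)) for x in mark_of(t,"scene")[:1]])
for n,q in dict(bowl=(.055,0,0),tipc=(.11,0,0),tipL=(.11,-.0215,0),tipR=(.11,.0215,0),rimL=(.055,-.03,.031),rimR=(.055,.03,.031),end=(-.11,0,.014),org=(0,0,0)).items(): print(n,P(*q).round(1))
r0,c0=P(.04,0,.014).astype(int)-[45,60]
k=cv2.resize(m[r0:r0+90,c0:c0+120,::-1],None,fx=6.6,fy=6.6,interpolation=2); cv2.imwrite("pics/i.png",k); print(r0,c0)
np.save("m.npy",m)
d=trace("scoop","scene")
if d:
    M=d[0]["pixels"]; print(d[0]["conf"]); 
    for r in np.unique(np.argwhere(M)[:,0]): q=np.where(M[r])[0]; print(r,q.min(),q.max(),end="; ")
E
```

```text
clock: 25.35
ee_pos: [0.622, 0.0565, 0.1476]
tcp_rot: [[-0.792, -0.61, 0.002], [-0.61, 0.792, -0.001], [-0.001, -0.002, -1.0]]
contact_force: [0.1, 0.1, -1.3]
opening: 0.18
[0.6219 0.0567 0.1476] [[-0.7917 -0.611   0.0015]
 [-0.611   0.7917 -0.0011]
 [-0.0005 -0.0017 -1.    ]] [ 0.0915  0.4987  0.1412  1.2119 -0.0012 -0.5658]
scoop_bowl [(array([188.2, 286.6]), 0.94)]
scoop_tip [(array([201.2, 289.5]), 0.7)]
scoop_handle [(array([165.5, 292. ]), 0.74)]
bowl [186.  287.8]
tipc [199.9 287.8]
tipL [199.9 296.3]
tipR [199.9 279.2]
rimL [195.1 299.2]
rimR [195.1 276.5]
end [153.8 288.1]
org [173.1 287.9]
141 227
0.79
154 286 288; 155 285 289; 156 285 289; 157 285 289; 158 285 289; 159 285 289; 160 285 289; 161 285 289; 162 285 289; 163 285 289; 164 285 289; 165 285 289; 166 285 289; 167 285 289; 168 285 289; 169 285 289; 170 284 289; 171 283 290; 172 280 294; 173 279 295; 174 279 295; 175 279 295; 176 279 295; 177 279 295; 178 278 295; 179 278 296; 180 278 296; 181 278 296; 182 278 296; 183 278 296; 184 278 297; 185 277 297; 186 277 297; 187 277 297; 188 277 297; 189 276 297; 190 276 297; 191 276 298; 192 276 298; 193 276 298; 194 276 298; 195 276 298; 196 276 298; 197 276 297; 198 278 282;
```

View pics/i.png

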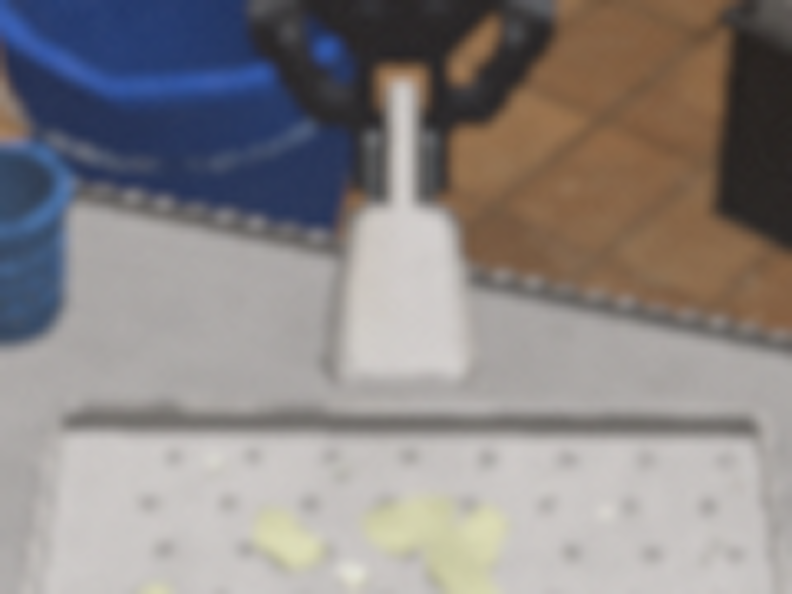

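Run:
```python
import numpy as np
m=np.load("m.npy").astype(float).mean(2)
for name,cols,r0,r1 in(("tip",range(281,295),194,203),("back",list(range(281,285))+list(range(291,294)),167,177)):
    e=[]
    for c in cols:
        g=np.abs(np.diff(m[r0:r1,c])); g[g<g.max()*.3]=0; e.append(r0+.5+(g*np.arange(len(g))).sum()/g.sum())
    k=np.polyfit(list(cols),e,1); print(name,np.round(e,1),"slope deg",np.degrees(np.arctan(k[0])))
for r in range(178,197,3): print(r,m[r,271:303].round().astype(int))
```

```text
tip [197.7 197.8 197.8 197.9 198.  197.5 197.5 197.5 197.8 197.8 197.4 197.
 197.3 197.8] slope deg -2.0015852997201273
back [171.5 171.6 171.5 171.5 171.8 171.9 171.7] slope deg 1.5524403742851696
178 [132 123 117 114 109 102 100 109 131 160 184 196 199 199 200 203 204 206
 206 205 206 206 206 198 178 142 106  92  92  91  92  92]
181 [169 169 169 169 169 166 156 144 152 175 192 199 201 201 202 202 203 203
 204 202 203 204 204 201 190 171 143 119 108 102 102 109]
184 [168 167 167 167 167 162 149 148 165 186 196 199 199 200 201 203 204 206
 205 204 204 205 206 202 194 180 158 139 125 118 114 114]
187 [167 166 166 166 164 155 145 151 171 190 199 201 201 200 201 204 202 205
 205 204 204 204 204 204 199 190 177 168 164 165 166 166]
190 [164 163 164 164 159 149 143 156 176 194 203 203 204 204 203 203 204 204
 204 205 204 204 204 204 201 194 182 171 164 165 166 166]
193 [165 165 165 165 159 148 147 162 180 197 203 205 204 204 204 205 205 205
 205 205 206 205 207 205 203 197 187 176 168 165 166 166]
196 [167 166 166 162 150 138 143 164 181 191 198 202 202 202 202 201 203 203
 204 203 202 202 204 205 206 200 185 167 161 161 163 163]
```

Run:
```python
from go import *
C={n:cam(n) for n in("scene","top")}
for t,p in(("timer",(.570,-.427,0)),("blue_mould",(.573,.269,0)),("brush",(.373,-.36,.004)),("offcut",(.408,.275,.004))):
    print(t,[(n,np.round(d["position"]),round(d["conf"],2),proj(C[n],p).round()) for n in C for d in mark_of(t,n)[:2]])
s=arm.sense(); print(s["ee_pos"],np.abs(s["qd"]).max(),s["opening"],s["clock"])
print(arm.job_done())
```

```text
timer [('scene', array([300., 431.]), 0.86, array([299., 430.])), ('top', array([196., 404.]), 0.78, array([197., 402.])), ('top', array([250., 164.]), 0.74, array([197., 402.]))]
blue_mould [('scene', array([191., 225.]), 0.64, array([188., 227.])), ('top', array([195., 199.]), 0.81, array([196., 198.]))]
brush [('scene', array([344., 365.]), 0.9, array([339., 366.])), ('top', array([257., 382.]), 0.74, array([255., 384.]))]
offcut [('scene', array([214., 183.]), 0.88, array([213., 187.])), ('top', array([241., 192.]), 0.59, array([244., 195.]))]
[0.6218 0.0568 0.1476] 0.0011416291891828774 0.17826698894496418 26.35
the job is handed in; nothing more can be done
None
```

I finished the task and handed it in at about 26 s of the 70 s allowed. The cheese offcut is in the white tub beside the slice, and the brush is standing in the blue tub next to the marker. I then drew the scoop out of its holder and turned it over. The arm now holds it still, hollow side down, with the bowl about 12 cm above the rim of the emptied tray.

**Last checks:**
- **Scoop level:** the tool reads vertical to within 0.2°. In the camera view the scoop's tip edge slopes −2.0° and the back edge of its bowl +1.6°. That is about the measurement noise, so I take the sideways tilt as within about 2°.
- **Scoop tip:** it shows about 2 px higher than predicted. This could mean a tilt of up to 2° along its length, or a grip a few millimetres off along the handle.
- **Objects:** the offcut, brush, timer and blue mould all show within about 5 px of where they should be.
- **Grip and forces:** the arm is at rest and still gripping the handle. The highest contact force I read was about 11 N.

**Disagreements:**
- The tray's long side lies about 53° from the robot's x axis, not within the 30° stated. This did not affect the work.
- The first arm pose I tried before gripping the scoop was out of reach because a joint hit its limit. I reached the scoop by another route without touching anything.

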